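# Pack a meal box into the storage rack and close the end stop

## Task

In the steel rack two lidded meal boxes stand on edge against the end wall. Of the boxes standing on the table, take the one of the same size as those two, stand it on edge in the rack between them and the sliding end stop, in line with them. Then push the stop towards the end wall until the row is snug, and leave all three boxes upright.

Things in the scene. Friction and masses are not known exactly. Their poses are not given: they have to be found in the camera images.
- meal_box: Box to pack: closed stainless meal box on its long edge on the table, 160 long (x) x 36 thick (y) x 110 high (z) mm, 0.2 to 0.4 kg; origin: centre of underside. Grasp across its thickness at mid top edge. Near it, in any order, a smaller box (110 x 36 x 72 high) and a deeper one (160 x 60 x 110 high), not wanted; 35 mm or more free beside its middle.
- rack: Fixed steel rack left of the loose boxes. Origin on the table under its middle; y points along the row to the end wall (inner face y = 150 mm, top 118 mm high), x across. Floor 8 mm above the table. Side lips 22 mm high, 190 mm apart. The snug row fills y = 150 to 42 mm: the added box has its centre at y = 60 mm, x near 0, length along x.
- end_stop (a joint): Slide (m) of the end stop, an upright grey plate 170 wide x 10 thick, top 118 mm above the table. 0 = open, grows towards the wall: inner face at rack y = value - 85 mm, outer face 10 mm behind. Starts 0 to 0.04; snug on three boxes at 0.127. Takes 3 N plus up to 10 N of box rubbing; stays put. Feet and braces behind it only beyond 65 mm from its middle, which is free to push.
- row_box_2: The box in the rack nearer to the stop: same size, make and axes as the box to pack, origin at the centre of its underside. The two boxes in the rack stand a few mm loose: its face towards the stop is at rack y = 70 to 75 mm.
There are look-alikes about, which are no part of the job. What is shaped like the meal_box but green is not meant. What is shaped like the row_box_2 but yellow is not meant.

How it is judged:
On the way:
1. the meal box stands on the rack floor between the row and the end stop (z of meal_box in the frame of rack below 0.0125 m and y of meal_box in the frame of rack between -0.08 and 0.09 m and x of meal_box in the frame of rack between -0.022 and 0.022 m and angle between meal_box's own z axis and vertical below 0.18 rad), for 0.2 s.
At the end, for the whole second after the job is handed in: Stop value above 0.115 (snug is 0.127). Meal box at rest on the rack floor, centre within 14 mm of its snug place along the row and 22 mm of the rack's middle line, upright and square within 10 degrees. Row box 2 upright on the floor, within 14 mm of its snug place (value of joint end_stop above 0.115 m and z of each of meal_box, row_box_2 in the frame of rack below 0.0125 m and y of meal_box in the frame of rack between 0.046 and 0.074 m and x of meal_box in the frame of rack between -0.022 and 0.022 m and angle between each of meal_box, row_box_2's own z axis and vertical below 0.18 rad and angle between the y axis of meal_box and the y axis of rack, either way round below 0.18 rad and y of row_box_2 in the frame of rack above 0.082 m and linear speed of meal_box below 0.02 m/s); the robot touches nothing.
It also fails if it takes over 59 s, if anything falls off the work surface, if the arm or the gripper's body presses on something with over 40 N, if the wrist force passes 120 N, or if a joint passes its speed limit or range.

## Robot

A 6-joint arm with a two-finger parallel gripper is mounted at the origin on the work surface. World frame = base frame: x ahead of the robot, y to its left, z up, the work surface at z = 0. Lengths are in m, angles in rad, forces in N, time in s.
With the tool pointing down it reaches from about 0.35 to 0.975 m from the base axis. Payload 4.9 kg.
Tool frame: the origin (TCP) lies midway between the tips of the shut fingers; the grasp point (between the pads) lies 19 mm behind it; z points along the fingers, y is the direction in which the jaws open and shut (so a half turn about z gives the same grasp; the last joint's range is limited). The gripper opens to 85 mm and grips with 20 to 120 N. Pads are 22 mm wide; open, the fingers measure 114 mm over their backs; the gripper's body (76 mm by 85 mm) begins 54 mm behind the grasp point. The pads swing forward as they close: fully open they stand 13 mm farther back than shut.
Start: joints at [-1.396, 0.053, 1.613, -0, 1.476, -0.119], TCP at [0.181, -0.598, 0.231] pointing down, gripper open.
Joint ranges: [-3.01, 3.01], [-1.01, 2.22], [0.06, 2.58], [-1.02, 4.17], [0.09, 2.62], [-3.14, 3.14]. Speed limits (rad/s): [2.57, 2.57, 3.14, 3.14, 3.14, 3.14].

## Interface

Orientations are given as a unit quaternion [w, x, y, z].
In Python, from plant import manip gives the robot as it stands. The module is installed in compiled form; this text tells all that it offers.
- The arm moves only by the tool move_arm, never from a script. Its argument "rows" is a list of rows, each an object of numbers: "tx", "ty", "tz": the shift along the tool's x, y, z in m; "ax", "ay", "az": the turn, a rotation vector about the tool's x, y, z in degrees; "jaw": the closure in counts, from 0 (fully open) to 255 (shut). In form: [{"tx": .., "ty": .., "tz": .., "ax": .., "ay": .., "az": .., "jaw": ..}, ...]. A call has 1 to 12 rows; each row shifts and turns the pose as measured when the row begins, along the tool's axes as they then stand; what a row does not reach is not made up. A row lasts 1/10 s, in which the tool goes at most 50 mm and 8.59 degrees, less where a joint would pass 70% of its speed; a pose out of reach is approached as far as the arm can. A call with a gripper value outside its range is refused whole. The fingers move at their own pace and stop on an object; the grip force is fixed at half the most. Time passes only in rows, so rows that do not move let the fingers close. It gives the time, the measured TCP pose, the force and the opening at its end, in the units of the state.
- manip.state(): the state, without advancing time (a new reading comes with each control period).
- manip.grab_frame(name): name is "scene" or "side" or "wrist"; returns a dict with "color" (400x640x3 uint8, red, green, blue), "intrinsics" (3x3 intrinsics, pixels), "R" (3x3) and "t" (3): a world point X has camera coordinates R X + t. Camera axes: x right, y down, z forward; pixel columns grow to the right and rows downward; lengths in m; the calibration is good to about 2 mm. A picture is of the moment at which its call begins. There is no depth.
- manip.job_done(): hands the job in, once; it reports no verdict.
The state is a dict: "time": time; "joint_pos": joint angles; "joint_vel": joint speeds; "joint_efforts": joint torques, N m; "tool_pos": TCP position; "tool_rot": TCP orientation; "contact_force": force on the tool from outside, world axes, zero at the start; "ft_torque": the same for the moment, N m; "gripper_width": opening from 0.0 (shut) to 1.0 (fully open).
Only numpy, scipy, OpenCV 4.12 (cv2) and the standard library are available. Lean on these libraries where they do the work, as an engineer would, in place of code of your own. Each camera call takes 0.05 s, during which the arm holds its last target.

## Working session

There is one attempt and no reset: what is moved stays moved. The work goes in short steps, Python scripts to look and compute and a tool call to move; the robot and the scene stay as the last step left them, time stands still between calls to the robot, and variables do not carry over. Pictures are saved under pics/ and viewed, and the job is handed in when it is done.

Besides the shell and the picture viewer there is one more tool, called as name(argument=value, ...), one argument or row to a line, values as JSON. move_arm: Moves the arm, as the interface text tells. Its arguments: {"type":"object","properties":{"rows":{"type":"array"}},"required":["rows"]}

```bash
mkdir -p pics; cat > h.py <<'E'
import numpy as np, cv2
from plant import manip
def grab(n,f):
    d=manip.grab_frame(n); cv2.imwrite('pics/'+f+'.png',d['color'][:,:,::-1]); 
    np.savez('pics/'+f+'.npz',color=d['color'],K=d['intrinsics'],R=d['R'],t=d['t']); return d
def load(f): return dict(np.load('pics/'+f+'.npz'))
def ray(d,u,v):
    R=np.array(d['R']);t=np.array(d['t']);K=d['K'] if 'K' in d else d['intrinsics']
    w=R.T@np.linalg.inv(K)@np.array([u,v,1.]); return -R.T@t,w/np.linalg.norm(w)
def onz(d,u,v,z):
    o,w=ray(d,u,v); return o+w*(z-o[2])/w[2]
def tri(d1,p1,d2,p2):
    o1,w1=ray(d1,*p1);o2,w2=ray(d2,*p2)
    A=np.stack([w1,-w2],1); s=np.linalg.lstsq(A,o2-o1,rcond=None)[0]
    a=o1+w1*s[0];b=o2+w2*s[1]; return (a+b)/2,np.linalg.norm(a-b)
def proj(d,X):
    c=np.array(d['R'])@np.array(X)+np.array(d['t']); p=(d['K'] if 'K' in d else d['intrinsics'])@c; return p[:2]/p[2]
E
python3 - <<'E'
from h import *
for n in ['scene','side','wrist']:
    d=grab(n,n+'0'); print(n,-np.array(d['R']).T@d['t'],np.array(d['R'])[2])
print(manip.state())
E
```

```text
scene [1.24998266 0.43320505 1.19394482] [-0.53960793 -0.24898834 -0.80425623]
side [-0.2506367   0.33853612  0.97217305] [ 0.60285769 -0.19991566 -0.77239649]
wrist [ 0.25159816 -0.5769282   0.37273961] [-0.27471776 -0.08220397 -0.95800452]
{'time': 0.15, 'joint_pos': array([-1.39599743e+00,  5.32667198e-02,  1.61397058e+00,  4.78021523e-06,
        1.47599209e+00, -1.19019382e-01]), 'joint_vel': array([ 0.00094809, -0.00050986, -0.00466988, -0.0001248 , -0.00103142,
       -0.00048184]), 'joint_efforts': array([ 1.21872010e-03, -3.94240808e+01, -3.70723450e+01, -5.09867903e-05,
        4.70360712e-03,  6.68988534e-06]), 'tool_pos': array([ 0.18091149, -0.59774186,  0.23031209]), 'tool_rot': array([-8.18115459e-04,  9.89227949e-01,  1.46380994e-01, -2.04428444e-05]), 'contact_force': array([-0.74894626, -0.5327589 , -0.07363796]), 'ft_torque': array([ 0.02081209,  0.00069772, -0.02959449]), 'gripper_width': 1.0013926380582625}
```

View pics/scene0.png

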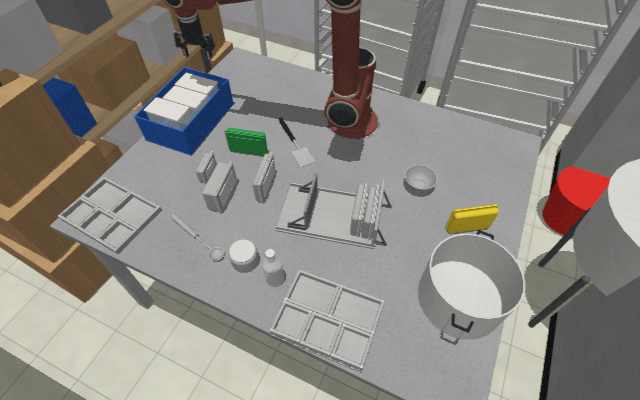

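View pics/side0.png

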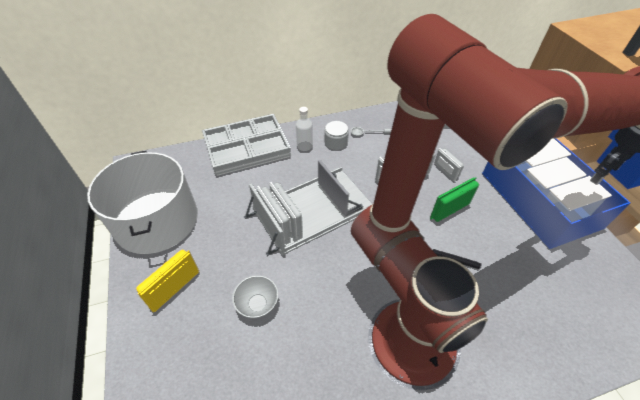

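View pics/wrist0.png

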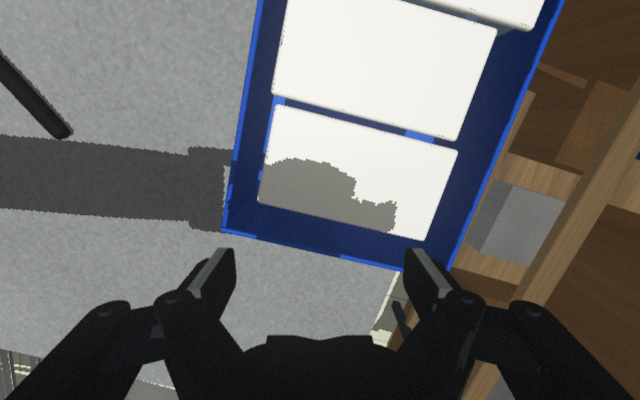

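The scene picture shows three loose grey boxes at about (206,165) small, (220,186) deep and (264,177) thin and long, with the rack around (335,212). I'll zoom in.

```bash
python3 - <<'E'
from h import *
d=load('scene0')['color'][:,:,::-1]
c=d[140:260,190:400]; cv2.imwrite('pics/z0.png',cv2.resize(c,None,fx=3.8,fy=3.8,interpolation=cv2.INTER_CUBIC))
d=load('side0')['color'][:,:,::-1]
c=d[140:260,230:480]; cv2.imwrite('pics/z1.png',cv2.resize(c,None,fx=3.2,fy=3.2,interpolation=cv2.INTER_CUBIC))
E
```

```text
(no output)
```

View pics/z0.png

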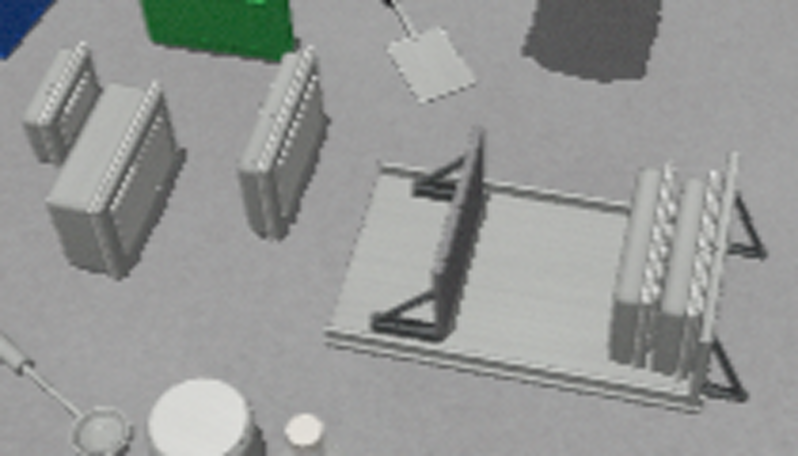

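View pics/z1.png

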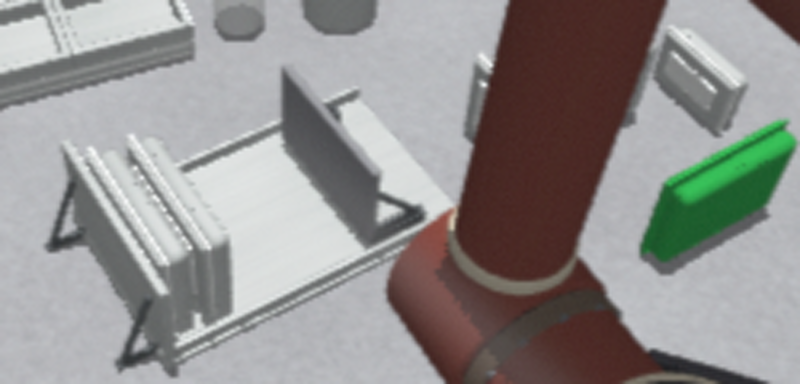

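```bash
python3 - <<'E'
from h import *
d=load('scene0')
Z=lambda x,y:(190+x/3.8,140+y/3.8)
for n,x,y,z in [('mb near L',245,167,.11),('mb near R',278,180,.11),('mb far L',290,50,.11),('mb far R',314,55,.11),('mb bottom near R',272,238,0),
 ('row face near top',617,300,.118),('row face far top',645,170,.118),('wall top far',735,155,.118),('wall top near',706,330,.118),('stop top far',478,130,.118),('stop top near',440,265,.118),
 ('lip cornerA',380,165,.022),('lipB',328,335,.022),('lipC',697,403,.022),('smallbox',60,90,.07),('deep L near',55,205,.11),('deep R near',120,215,.11),('deep far R',155,85,.11)]:
    print(n,onz(d,*Z(x,y),z).round(3))
E
```

```text
mb near L [ 0.553 -0.139  0.11 ]
mb near R [ 0.553 -0.104  0.11 ]
mb far L [ 0.411 -0.174  0.11 ]
mb far R [ 0.407 -0.15   0.11 ]
mb bottom near R [ 0.547 -0.128  0.   ]
row face near top [0.547 0.221 0.118]
row face far top [0.407 0.189 0.118]
wall top far [0.356 0.256 0.118]
wall top near [0.543 0.299 0.118]
stop top far [0.43  0.034 0.118]
stop top near [0.579 0.071 0.118]
lip cornerA [ 0.438 -0.068  0.022]
lipB [ 0.632 -0.018  0.022]
lipC [0.555 0.306 0.022]
smallbox [ 0.522 -0.37   0.07 ]
deep L near [ 0.663 -0.267  0.11 ]
deep R near [ 0.647 -0.21   0.11 ]
deep far R [ 0.505 -0.265  0.11 ]
```

```bash
cat >> h.py <<'E'
from scipy.spatial.transform import Rotation as Ro
def plan(p,yaw):
    """tool x heading yaw deg, tool z down"""
    s=manip.state(); q=s['tool_rot']; R0=Ro.from_quat([q[1],q[2],q[3],q[0]])
    c,n=np.cos(np.radians(yaw)),np.sin(np.radians(yaw))
    R1=Ro.from_matrix(np.array([[c,n,0],[n,-c,0],[0,0,-1]]))
    rv=(R0.inv()*R1).as_rotvec(degrees=True)
    sh=R0.inv().apply(np.array(p)-s['tool_pos'])
    x=R0.as_matrix()[:,0]
    print('t',round(s['time'],2),'pos',s['tool_pos'].round(4),'yaw',np.degrees(np.arctan2(x[1],x[0])).round(2),'F',s['contact_force'].round(1),'w',round(float(s['gripper_width']),3))
    print('shift mm',(sh*1000).round(1),'rot',rv.round(2),'rows>=',np.ceil(max(np.linalg.norm(sh)/.05,np.linalg.norm(rv)/8.59)))
E
python3 - <<'E'
from h import *
d=load('wrist0'); print(d['K'])
plan([.50,-.14,.33],14)
E
```

```text
[[286.11626015   0.         319.18203793]
 [  0.         286.11626015 198.90109432]
 [  0.           0.           1.        ]]
t 0.15 pos [ 0.1809 -0.5977  0.2303] yaw 16.83 F [-0.7 -0.5 -0.1] w 1.001
shift mm [ 438.  -345.9  -99. ] rot [-0.09 -0.01  2.83] rows>= 12.0
```

move_arm(
  rows=[
    {"tz": -0.045},
    {"tz": -0.045},
    {"tx": 0.038,"ty": -0.03},
    {"tx": 0.038,"ty": -0.03},
    {"tx": 0.038,"ty": -0.03},
    {"tx": 0.038,"ty": -0.03},
    {"tx": 0.038,"ty": -0.03},
    {"tx": 0.038,"ty": -0.03},
    {"tx": 0.038,"ty": -0.03},
    {"tx": 0.038,"ty": -0.03},
    {"tx": 0.038,"ty": -0.03},
    {"tx": 0.038,"ty": -0.03},
  ],
)

```text
schema error: expected keys tx, ty, tz, ax, ay, az, jaw
```

```bash
python3 - <<'E'
from h import *
plan([.50,-.14,.33],14)
grab('wrist','wrist1')
E
```

```text
t 0.15 pos [ 0.1809 -0.5977  0.2303] yaw 16.83 F [-0.7 -0.5 -0.1] w 1.001
shift mm [ 438.  -345.9  -99. ] rot [-0.09 -0.01  2.83] rows>= 12.0
```

View pics/wrist1.png

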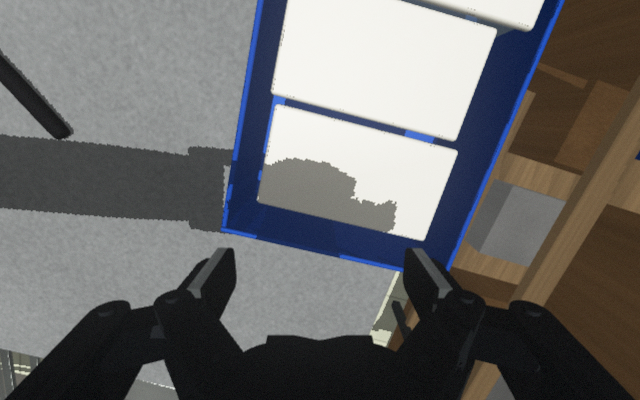

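The call needs all keys. The arm has not moved, so the picture is the same as before.

move_arm(
  rows=[
    {"tx": 0,"ty": 0,"tz": -0.045,"ax": 0,"ay": 0,"az": 0,"jaw": 0},
    {"tx": 0,"ty": 0,"tz": -0.045,"ax": 0,"ay": 0,"az": 0,"jaw": 0},
    {"tx": 0.038,"ty": -0.03,"tz": 0,"ax": 0,"ay": 0,"az": 0,"jaw": 0},
    {"tx": 0.038,"ty": -0.03,"tz": 0,"ax": 0,"ay": 0,"az": 0,"jaw": 0},
    {"tx": 0.038,"ty": -0.03,"tz": 0,"ax": 0,"ay": 0,"az": 0,"jaw": 0},
    {"tx": 0.038,"ty": -0.03,"tz": 0,"ax": 0,"ay": 0,"az": 0,"jaw": 0},
    {"tx": 0.038,"ty": -0.03,"tz": 0,"ax": 0,"ay": 0,"az": 0,"jaw": 0},
    {"tx": 0.038,"ty": -0.03,"tz": 0,"ax": 0,"ay": 0,"az": 0,"jaw": 0},
    {"tx": 0.038,"ty": -0.03,"tz": 0,"ax": 0,"ay": 0,"az": 0,"jaw": 0},
    {"tx": 0.038,"ty": -0.03,"tz": 0,"ax": 0,"ay": 0,"az": 0,"jaw": 0},
    {"tx": 0.038,"ty": -0.03,"tz": 0,"ax": 0,"ay": 0,"az": 0,"jaw": 0},
    {"tx": 0.038,"ty": -0.03,"tz": 0,"ax": 0,"ay": 0,"az": 0,"jaw": 0},
  ],
)

```text
time: 1.4
tool_pos: [0.4637, -0.1913, 0.3229]
tool_rot: [-0.002, 0.99, 0.14, 0.001]
contact_force: [0.7, -0.1, -0.6]
gripper_width: 0.999
```

```bash
python3 - <<'E'
from h import *
plan([.50,-.14,.33],14)
E
```

```text
t 1.4 pos [ 0.4637 -0.1913  0.3229] yaw 16.11 F [ 0.7 -0.1 -0.6] w 0.999
shift mm [ 49.1 -39.2  -6.8] rot [-0.25 -0.18  2.11] rows>= 2.0
```

move_arm(
  rows=[
    {"tx": 0.025,"ty": -0.02,"tz": -0.003,"ax": 0,"ay": 0,"az": 1,"jaw": 0},
    {"tx": 0.025,"ty": -0.02,"tz": -0.003,"ax": 0,"ay": 0,"az": 1,"jaw": 0},
    {"tx": 0,"ty": 0,"tz": 0,"ax": 0,"ay": 0,"az": 0,"jaw": 0},
  ],
)

```text
time: 1.7
tool_pos: [0.5039, -0.1317, 0.3288]
tool_rot: [-0.003, 0.992, 0.126, 0.001]
contact_force: [1.3, 0.5, 0.5]
gripper_width: 1.002
```

```bash
python3 - <<'E'
from h import *
plan([.50,-.14,.33],14)
grab('wrist','wrist2')
E
```

```text
t 1.7 pos [ 0.5039 -0.1317  0.3288] yaw 14.51 F [1.3 0.5 0.5] w 1.002
shift mm [-5.9  7.  -1.3] rot [-0.35 -0.21  0.51] rows>= 1.0
```

View pics/wrist2.png

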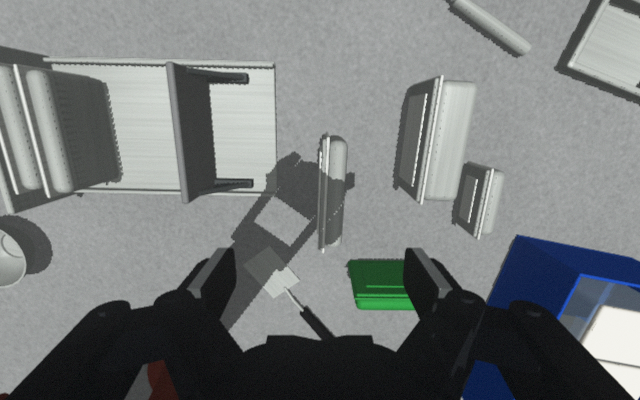

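The wrist view shows the meal box centred at (332,193) running vertically, the rack at left with the stop plate at (178,130), the row boxes at (15–70,130), the deep box at (440,140) and the small one at (478,200). I'll take a second view shifted towards the rack.

move_arm(
  rows=[
    {"tx": 0,"ty": -0.045,"tz": 0,"ax": 0,"ay": 0,"az": 0,"jaw": 0},
    {"tx": 0,"ty": -0.045,"tz": 0,"ax": 0,"ay": 0,"az": 0,"jaw": 0},
    {"tx": 0,"ty": -0.045,"tz": 0,"ax": 0,"ay": 0,"az": 0,"jaw": 0},
    {"tx": 0,"ty": -0.045,"tz": 0,"ax": 0,"ay": 0,"az": 0,"jaw": 0},
    {"tx": 0,"ty": 0,"tz": 0,"ax": 0,"ay": 0,"az": 0,"jaw": 0},
  ],
)

```text
time: 2.25
tool_pos: [0.4555, 0.0415, 0.3273]
tool_rot: [-0.003, 0.993, 0.121, -0.001]
contact_force: [-0.6, -1.0, -0.3]
gripper_width: 0.998
```

```bash
python3 - <<'E'
from h import *
plan([.50,-.14,.33],14)
grab('wrist','wrist3')
for f in ('wrist2','wrist3'):
    c=load(f)['color'][:,:,::-1]
    cv2.imwrite('pics/%sz.png'%f,cv2.resize(c[50:270,0:400],(800,440),interpolation=cv2.INTER_CUBIC))
E
```

```text
t 2.25 pos [0.4555 0.0415 0.3273] yaw 13.94 F [-0.6 -1.  -0.3] w 0.998
shift mm [ -0.6 186.8  -3.7] rot [-0.3   0.05 -0.06] rows>= 4.0
```

View pics/wrist3.png

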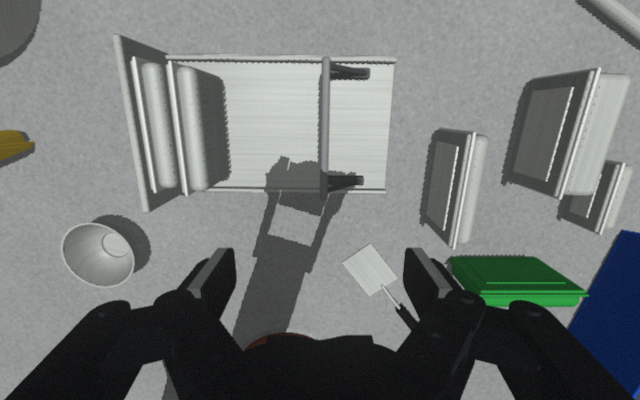

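View pics/wrist2z.png

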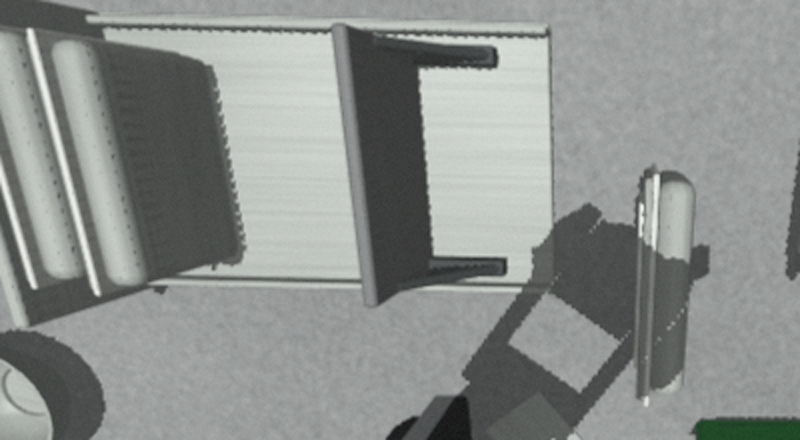

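```bash
python3 - <<'E'
from h import *
c=load('wrist2')['color'][:,:,::-1]
a=cv2.resize(c[125:260,300:370],None,fx=4,fy=4,interpolation=cv2.INTER_CUBIC)
c=load('wrist3')['color'][:,:,::-1]
b=cv2.resize(c[120:255,415:500],None,fx=4,fy=4,interpolation=cv2.INTER_CUBIC)
cv2.imwrite('pics/z3.png',np.hstack([a,b]))
cv2.imwrite('pics/wrist3z.png',cv2.resize(c[25:225,100:420],None,fx=2.5,fy=2.5,interpolation=cv2.INTER_CUBIC))
E
```

```text
(no output)
```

View pics/z3.png

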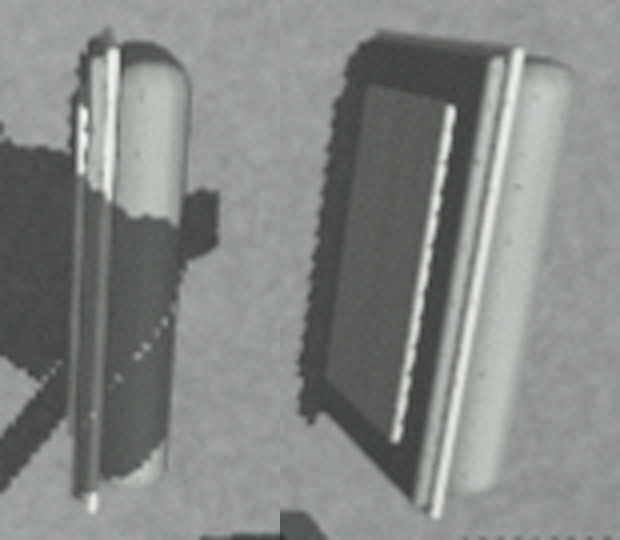

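View pics/wrist3z.png

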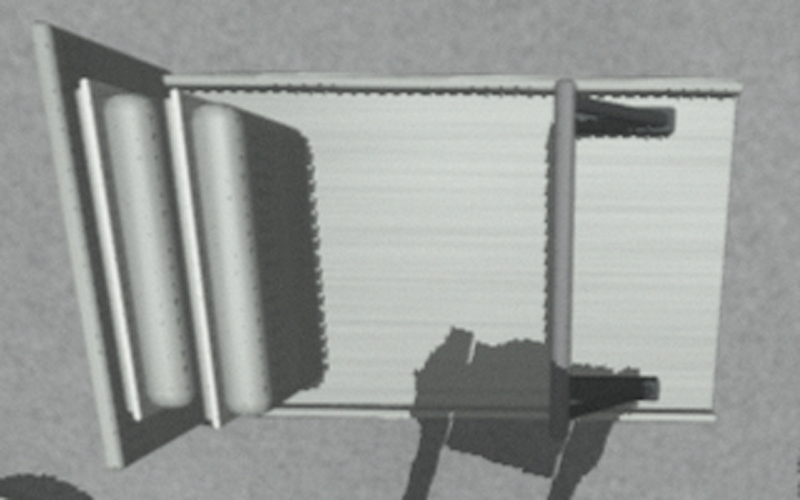

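```bash
python3 - <<'E'
from h import *
A=load('wrist2');B=load('wrist3')
a4=lambda x,y:(300+x/4,125+y/4); b4=lambda x,y:(415+(x-280)/4,120+y/4)
a2=lambda x,y:(x/2,50+y/2); b2=lambda x,y:(100+x/2.5,25+y/2.5)
P={}
for n,p,q in [('mb rim far',a4(112,45),b4(518,50)),('mb rim near',a4(93,507),b4(436,515)),
 ('mb body R far',a4(189,85),b4(575,85)),('mb body R near',a4(166,470),b4(497,480)),
 ('rb2 rim far',a2(30,30),b2(173,88)),('rb2 rim near',a2(97,294),b2(217,427)),
 ('rb2 body R far',a2(92,50),b2(240,112)),('rb2 body R near',a2(145,275),b2(268,405)),
 ('stop L far',a2(333,25),b2(555,82)),('stop L near',a2(365,305),b2(551,432)),
 ('stop R far',a2(348,26),b2(576,82)),('stop R near',a2(378,302),b2(571,430)),
 ('floor corner far',a2(550,27),b2(740,90)),('floor corner near',a2(553,290),b2(714,418)),]:
    X,e=tri(A,p,B,q); P[n]=X; print(n,X.round(4),'gap',round(e,4))
def ang(a,b): v=P[a]-P[b]; return np.degrees(np.arctan2(v[1],v[0])).round(2)%180, np.linalg.norm(v).round(4)
for k in ['mb rim','mb body R','rb2 rim','rb2 body R','stop L','stop R','floor corner']: print(k,ang(k+' far',k+' near'))
# wall in view3 at z=.118
for x,y in [(52,27),(122,463),(35,22),(108,465)]: print(onz(B,*b2(x,y),.118).round(4))
for x,y in [(165,80),(740,88),(718,417),(280,409)]: print('lip',onz(B,*b2(x,y),.022).round(4))
E
```

```text
mb rim far [ 0.5514 -0.13    0.1103] gap 0.0016
mb rim near [ 0.3978 -0.1644  0.1099] gap 0.0007
mb body R far [ 0.5456 -0.1574  0.1   ] gap 0.0
mb body R near [ 0.4118 -0.1878  0.0973] gap 0.0017
rb2 rim far [0.5407 0.2368 0.1173] gap 0.0018
rb2 rim near [0.3879 0.1996 0.1187] gap 0.0003
rb2 body R far [0.5381 0.2095 0.1096] gap 0.0022
rb2 body R near [0.4018 0.1803 0.1054] gap 0.0016
stop L far [0.5859 0.071  0.1135] gap 0.0
stop L near [0.4244 0.0325 0.1156] gap 0.0026
stop R far [0.5877 0.0617 0.1155] gap 0.0004
stop R near [0.4293 0.0232 0.1188] gap 0.0015
floor corner far [ 0.6264 -0.0313  0.0092] gap 0.003
floor corner near [ 0.4324 -0.076   0.0153] gap 0.0005
mb rim (np.float64(12.61), np.float64(0.1574))
mb body R (np.float64(12.78), np.float64(0.1372))
rb2 rim (np.float64(13.67), np.float64(0.1573))
rb2 body R (np.float64(12.07), np.float64(0.1394))
stop L (np.float64(13.4), np.float64(0.1661))
stop R (np.float64(13.66), np.float64(0.163))
floor corner (np.float64(12.96), np.float64(0.1993))
[0.5534 0.2908 0.118 ]
[0.3559 0.2458 0.118 ]
[0.5536 0.2982 0.118 ]
[0.353  0.2529 0.118 ]
lip [0.5485 0.2904 0.022 ]
lip [ 0.6232 -0.0288  0.022 ]
lip [ 0.4348 -0.0764  0.022 ]
lip [0.3713 0.2002 0.022 ]
```

```bash
python3 - <<'E'
from h import *
plan([.4758,-.1552,.20],12.7)
E
```

```text
t 2.3 pos [0.4561 0.0396 0.3272] yaw 13.82 F [ 0.2  0.2 -0.3] w 0.997
shift mm [-27.2 194.3 126.5] rot [-0.21  0.07  1.12] rows>= 5.0
```

move_arm(
  rows=[
    {"tx": -0.006,"ty": 0.039,"tz": 0.0,"ax": 0,"ay": 0,"az": 0.3,"jaw": 75},
    {"tx": -0.006,"ty": 0.039,"tz": 0.0,"ax": 0,"ay": 0,"az": 0.3,"jaw": 75},
    {"tx": -0.005,"ty": 0.039,"tz": 0.02,"ax": 0,"ay": 0,"az": 0.3,"jaw": 75},
    {"tx": -0.005,"ty": 0.039,"tz": 0.03,"ax": 0,"ay": 0,"az": 0.2,"jaw": 75},
    {"tx": -0.005,"ty": 0.034,"tz": 0.03,"ax": 0,"ay": 0,"az": 0,"jaw": 75},
    {"tx": 0,"ty": 0,"tz": 0.03,"ax": 0,"ay": 0,"az": 0,"jaw": 75},
    {"tx": 0,"ty": 0,"tz": 0,"ax": 0,"ay": 0,"az": 0,"jaw": 75},
  ],
)

```text
time: 3.0
tool_pos: [0.4711, -0.1714, 0.2146]
tool_rot: [0.001, 0.995, 0.104, 0.0]
contact_force: [-0.3, 0.2, -1.1]
gripper_width: 0.703
```

```bash
python3 - <<'E'
from h import *
plan([.4758,-.1552,.14],12.7)
grab('wrist','wrist4')
plan([.4758,-.1552,.14],12.7)
E
```

```text
t 3.0 pos [ 0.4711 -0.1714  0.2146] yaw 12.0 F [-0.3  0.2 -1.1] w 0.703
shift mm [  7.9 -15.1  74.5] rot [ 0.17 -0.02 -0.7 ] rows>= 2.0
t 3.05 pos [ 0.4724 -0.1718  0.2174] yaw 12.03 F [-0.1 -0.8  0.7] w 0.705
shift mm [  6.5 -16.   77.3] rot [ 0.36 -0.19 -0.67] rows>= 2.0
```

View pics/wrist4.png

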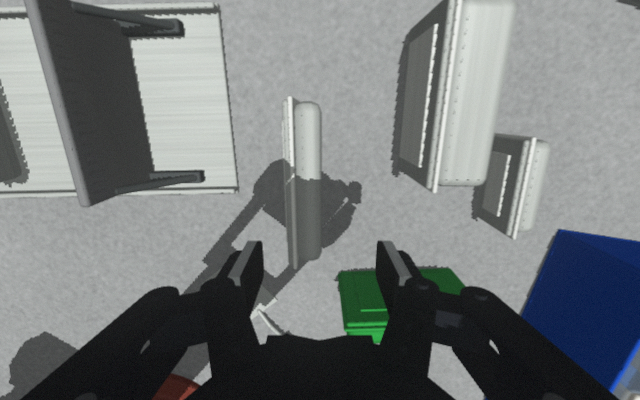

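The view shows the box with its rim from (291,98) to (296,268), left of the jaw centre as the numbers say. I'll cross-check position from this view.

```bash
python3 - <<'E'
from h import *
C=load('wrist4')
c=C['color'][:,:,::-1]
a=cv2.resize(c[85:280,270:340],None,fx=3,fy=3,interpolation=cv2.INTER_CUBIC)
cv2.imwrite('pics/z4.png',a)
for n,X in [('rim far',[.5514,-.13,.11]),('rim near',[.3978,-.1644,.11]),('bodyR far',[.5456,-.1574,.1]),('bodyR near',[.4118,-.1878,.1])]:
    print(n,proj(C,X).round(1))
x=np.array([np.cos(np.radians(12.7)),np.sin(np.radians(12.7))]);y=np.array([-x[1],x[0]])
E
```

```text
rim far [288.9  96.1]
rim near [295.6 268. ]
bodyR far [320.2 110.9]
bodyR near [322.  254.9]
```

View pics/z4.png

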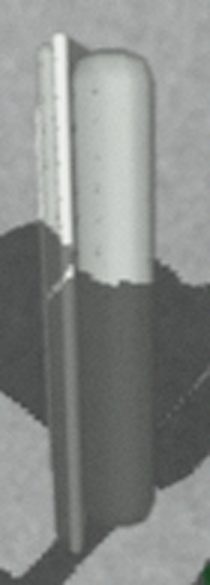

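The third view agrees with the triangulated points to about 1 px. Moving into line and descending.

move_arm(
  rows=[
    {"tx": 0.003,"ty": -0.008,"tz": 0.02,"ax": 0,"ay": 0,"az": -0.4,"jaw": 75},
    {"tx": 0.003,"ty": -0.007,"tz": 0.02,"ax": 0,"ay": 0,"az": -0.2,"jaw": 75},
    {"tx": 0,"ty": 0,"tz": 0.02,"ax": 0,"ay": 0,"az": 0,"jaw": 75},
    {"tx": 0,"ty": 0,"tz": 0,"ax": 0,"ay": 0,"az": 0,"jaw": 75},
    {"tx": 0,"ty": 0,"tz": 0,"ax": 0,"ay": 0,"az": 0,"jaw": 75},
  ],
)

```text
time: 3.55
tool_pos: [0.48, -0.1613, 0.1678]
tool_rot: [0.008, 0.994, 0.109, 0.009]
contact_force: [-0.5, 1.1, 1.3]
gripper_width: 0.706
```

```bash
python3 - <<'E'
from h import *
plan([.4758,-.1555,.063],12.7)
E
```

```text
t 3.55 pos [ 0.48   -0.1613  0.1678] yaw 12.51 F [-0.5  1.1  1.3] w 0.706
shift mm [ -4.5  -8.5 104.6] rot [ 1.04 -0.88 -0.2 ] rows>= 3.0
```

move_arm(
  rows=[
    {"tx": -0.003,"ty": -0.005,"tz": 0.01,"ax": 0.5,"ay": -0.4,"az": 0,"jaw": 75},
    {"tx": -0.002,"ty": -0.004,"tz": 0.01,"ax": 0.5,"ay": -0.4,"az": 0,"jaw": 75},
    {"tx": 0,"ty": 0,"tz": 0,"ax": 0,"ay": 0,"az": 0,"jaw": 75},
    {"tx": 0,"ty": 0,"tz": 0,"ax": 0,"ay": 0,"az": 0,"jaw": 75},
  ],
)

```text
time: 3.95
tool_pos: [0.4753, -0.1546, 0.1513]
tool_rot: [0.002, 0.994, 0.109, 0.003]
contact_force: [-0.1, -0.5, -0.4]
gripper_width: 0.706
```

```bash
python3 - <<'E'
from h import *
plan([.4758,-.1555,.063],12.7)
E
```

```text
t 3.95 pos [ 0.4753 -0.1546  0.1513] yaw 12.5 F [-0.1 -0.5 -0.4] w 0.706
shift mm [-0.3  0.6 88.3] rot [ 0.24 -0.36 -0.2 ] rows>= 2.0
```

move_arm(
  rows=[
    {"tx": 0,"ty": 0,"tz": 0.025,"ax": 0.2,"ay": -0.2,"az": 0,"jaw": 75},
    {"tx": 0,"ty": 0,"tz": 0.025,"ax": 0,"ay": 0,"az": 0,"jaw": 75},
    {"tx": 0,"ty": 0,"tz": 0.02,"ax": 0,"ay": 0,"az": 0,"jaw": 75},
    {"tx": 0,"ty": 0,"tz": 0.014,"ax": 0,"ay": 0,"az": 0,"jaw": 75},
    {"tx": 0,"ty": 0,"tz": 0,"ax": 0,"ay": 0,"az": 0,"jaw": 75},
    {"tx": 0,"ty": 0,"tz": 0,"ax": 0,"ay": 0,"az": 0,"jaw": 75},
  ],
)

```text
time: 4.55
tool_pos: [0.4784, -0.156, 0.0681]
tool_rot: [0.002, 0.994, 0.109, 0.004]
contact_force: [0.2, -0.0, 0.7]
gripper_width: 0.703
```

```bash
python3 - <<'E'
from h import *
plan([.4758,-.1555,.063],12.7)
grab('wrist','wrist5')
E
```

```text
t 4.55 pos [ 0.4784 -0.156   0.0681] yaw 12.53 F [ 0.2 -0.   0.7] w 0.703
shift mm [-2.5 -1.1  5. ] rot [ 0.28 -0.44 -0.18] rows>= 1.0
```

View pics/wrist5.png

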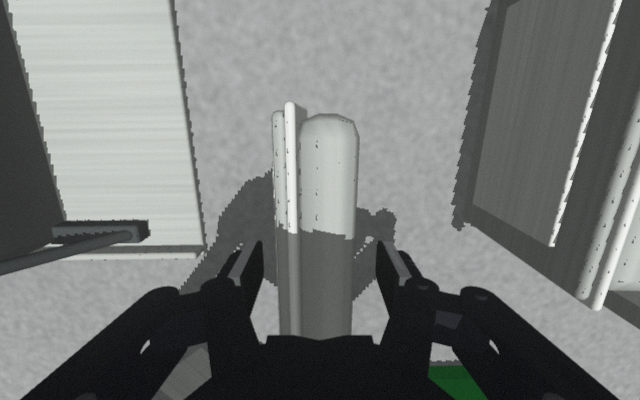

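The box (columns 275–357) stands between the pads (262 and 378). Closing.

move_arm(
  rows=[
    {"tx": 0,"ty": 0,"tz": 0.003,"ax": 0,"ay": 0,"az": 0,"jaw": 110},
    {"tx": 0,"ty": 0,"tz": 0,"ax": 0,"ay": 0,"az": 0,"jaw": 140},
    {"tx": 0,"ty": 0,"tz": 0,"ax": 0,"ay": 0,"az": 0,"jaw": 255},
    {"tx": 0,"ty": 0,"tz": 0,"ax": 0,"ay": 0,"az": 0,"jaw": 255},
    {"tx": 0,"ty": 0,"tz": 0,"ax": 0,"ay": 0,"az": 0,"jaw": 255},
    {"tx": 0,"ty": 0,"tz": 0,"ax": 0,"ay": 0,"az": 0,"jaw": 255},
    {"tx": 0,"ty": 0,"tz": 0,"ax": 0,"ay": 0,"az": 0,"jaw": 255},
    {"tx": 0,"ty": 0,"tz": 0,"ax": 0,"ay": 0,"az": 0,"jaw": 255},
  ],
)

```text
time: 5.4
tool_pos: [0.4799, -0.1566, 0.0674]
tool_rot: [0.003, 0.994, 0.109, 0.006]
contact_force: [0.6, -0.6, -1.7]
gripper_width: 0.414
```

```bash
python3 - <<'E'
from h import *
plan([.4758,-.1555,.23],13.2)
E
```

```text
t 5.4 pos [ 0.4799 -0.1566  0.0674] yaw 12.54 F [ 0.6 -0.6 -1.7] w 0.414
shift mm [  -1.9   -0.7 -162.6] rot [ 0.44 -0.65 -0.66] rows>= 4.0
```

move_arm(
  rows=[
    {"tx": 0,"ty": 0,"tz": -0.02,"ax": 0.2,"ay": -0.3,"az": 0,"jaw": 255},
    {"tx": 0,"ty": 0,"tz": -0.03,"ax": 0.2,"ay": -0.3,"az": -0.3,"jaw": 255},
    {"tx": 0,"ty": 0,"tz": -0.035,"ax": 0,"ay": 0,"az": -0.3,"jaw": 255},
    {"tx": 0,"ty": 0,"tz": -0.035,"ax": 0,"ay": 0,"az": 0,"jaw": 255},
    {"tx": 0,"ty": 0,"tz": -0.03,"ax": 0,"ay": 0,"az": 0,"jaw": 255},
    {"tx": 0,"ty": 0,"tz": -0.015,"ax": 0,"ay": 0,"az": 0,"jaw": 255},
    {"tx": 0,"ty": 0,"tz": 0,"ax": 0,"ay": 0,"az": 0,"jaw": 255},
    {"tx": 0,"ty": 0,"tz": 0,"ax": 0,"ay": 0,"az": 0,"jaw": 255},
  ],
)

```text
time: 6.2
tool_pos: [0.4756, -0.1547, 0.2314]
tool_rot: [-0.003, 0.993, 0.114, -0.005]
contact_force: [0.5, -0.3, -3.6]
gripper_width: 0.414
```

```bash
python3 - <<'E'
from h import *
x=np.array([np.cos(np.radians(13.2)),np.sin(np.radians(13.2))]);y=np.array([-x[1],x[0]])
T=lambda rx,ry:(.504+rx)*x+(.0073+ry)*y
print(T(0.004,.028))
plan([*T(.004,.028),.24],13.2)
grab('wrist','wrist6')
E
```

```text
[0.4865173  0.15036958]
t 6.2 pos [ 0.4756 -0.1547  0.2314] yaw 13.14 F [ 0.5 -0.3 -3.6] w 0.414
shift mm [  79.9 -294.6   -7. ] rot [-0.47  0.58 -0.06] rows>= 7.0
```

View pics/wrist6.png

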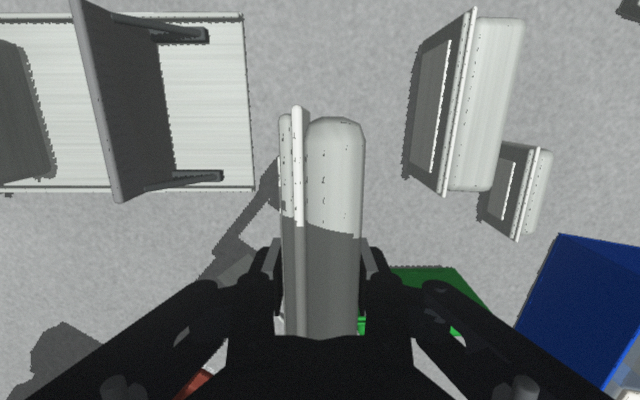

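The box hangs square in the jaws with its far end at (320,115), clear of everything. Moving over the rack.

move_arm(
  rows=[
    {"tx": 0.005,"ty": -0.02,"tz": 0,"ax": -0.2,"ay": 0.2,"az": 0,"jaw": 255},
    {"tx": 0.01,"ty": -0.035,"tz": 0,"ax": -0.2,"ay": 0.2,"az": 0,"jaw": 255},
    {"tx": 0.01,"ty": -0.04,"tz": 0,"ax": 0,"ay": 0,"az": 0,"jaw": 255},
    {"tx": 0.01,"ty": -0.04,"tz": 0,"ax": 0,"ay": 0,"az": 0,"jaw": 255},
    {"tx": 0.01,"ty": -0.04,"tz": 0,"ax": 0,"ay": 0,"az": 0,"jaw": 255},
    {"tx": 0.01,"ty": -0.04,"tz": 0,"ax": 0,"ay": 0,"az": 0,"jaw": 255},
    {"tx": 0.01,"ty": -0.03,"tz": 0,"ax": 0,"ay": 0,"az": 0,"jaw": 255},
    {"tx": 0.005,"ty": -0.015,"tz": 0,"ax": 0,"ay": 0,"az": 0,"jaw": 255},
    {"tx": 0,"ty": 0,"tz": 0,"ax": 0,"ay": 0,"az": 0,"jaw": 255},
    {"tx": 0,"ty": 0,"tz": 0,"ax": 0,"ay": 0,"az": 0,"jaw": 255},
  ],
)

```text
time: 7.25
tool_pos: [0.4745, 0.1244, 0.207]
tool_rot: [-0.004, 0.993, 0.113, -0.02]
contact_force: [-0.6, 0.4, -3.0]
gripper_width: 0.416
```

```bash
python3 - <<'E'
from h import *
plan([.4865,.1504,.17],13.2)
E
```

```text
t 7.25 pos [0.4745 0.1244 0.207 ] yaw 12.97 F [-0.6  0.4 -3. ] w 0.416
shift mm [ 18.9 -22.2  36.6] rot [-0.7   2.22 -0.25] rows>= 1.0
```

move_arm(
  rows=[
    {"tx": 0.009,"ty": -0.011,"tz": -0.002,"ax": -0.3,"ay": 1.1,"az": -0.1,"jaw": 255},
    {"tx": 0.009,"ty": -0.011,"tz": -0.002,"ax": -0.3,"ay": 1.0,"az": -0.1,"jaw": 255},
    {"tx": 0,"ty": 0,"tz": 0,"ax": 0,"ay": 0,"az": 0,"jaw": 255},
    {"tx": 0,"ty": 0,"tz": 0,"ax": 0,"ay": 0,"az": 0,"jaw": 255},
  ],
)

```text
time: 7.65
tool_pos: [0.4878, 0.1496, 0.2088]
tool_rot: [-0.0, 0.994, 0.113, -0.001]
contact_force: [-0.8, 0.2, -3.9]
gripper_width: 0.417
```

```bash
python3 - <<'E'
from h import *
plan([.4865,.1504,.17],13.2)
grab('wrist','wrist7')
grab('side','side1')
grab('scene','scene1')
for f,(y0,y1,x0,x1) in {'side1':(120,280,220,440),'scene1':(130,260,250,420)}.items():
    c=load(f)['color'][:,:,::-1]; cv2.imwrite('pics/%sz.png'%f,cv2.resize(c[y0:y1,x0:x1],None,fx=3.5,fy=3.5,interpolation=cv2.INTER_CUBIC))
E
```

```text
t 7.65 pos [0.4878 0.1496 0.2088] yaw 12.96 F [-0.8  0.2 -3.9] w 0.417
shift mm [-1.  -1.  38.8] rot [-0.04  0.13 -0.24] rows>= 1.0
```

View pics/wrist7.png

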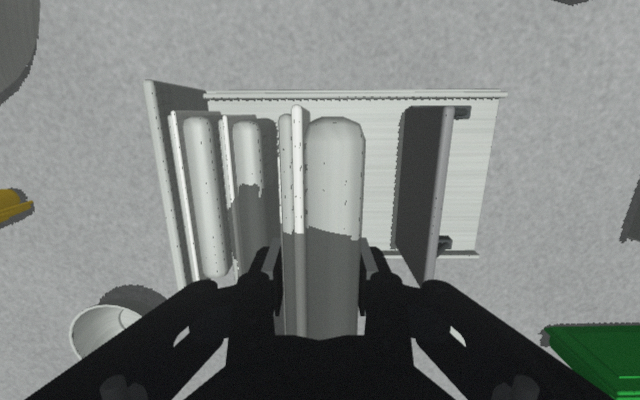

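View pics/side1z.png

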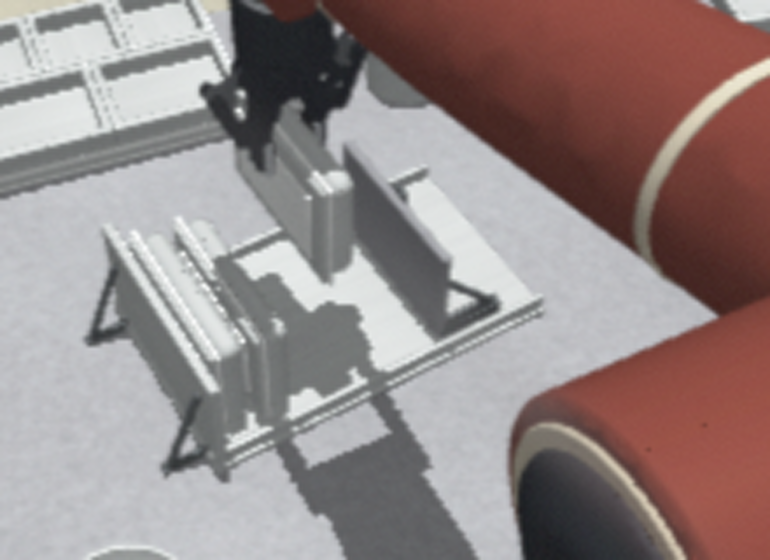

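View pics/scene1z.png

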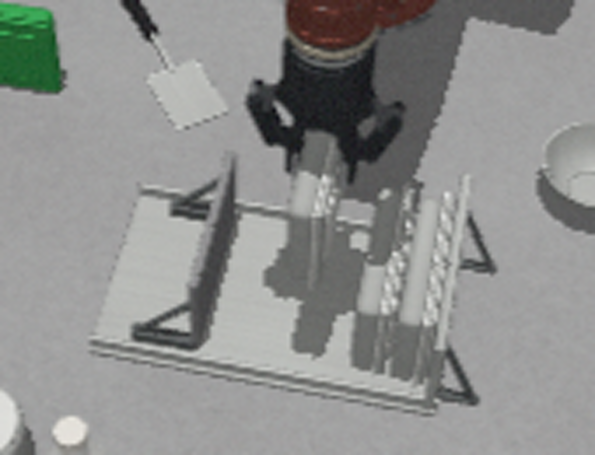

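The held box hangs over the gap between the row (left) and the stop (right, top at (445,110)). I'll check its rack coordinates and fingers' clearance.

```bash
python3 - <<'E'
from h import *
x=np.array([np.cos(np.radians(13.2)),np.sin(np.radians(13.2))]);y=np.array([-x[1],x[0]])
C=load('wrist7')
def rk(X): return np.round([(X[:2]@x-.504)*1000,(X[:2]@y-.0073)*1000],1)
print('held rim far',rk(onz(C,297.5,105,.2514)),'expected x~+78, y centre+8.5')
print('rb2 rim far',rk(onz(C,223,115,.118)),'rb1 rim far',rk(onz(C,172,111,.118)))
print('wall far in',rk(onz(C,155,82,.118)),'stop L far',rk(onz(C,442,107,.118)))
print('lip far',rk(onz(C,502,94,.022)),'lip near',rk(onz(C,478,254,.022)))
print('held body right y',rk(onz(C,365,140,.24)))
print('tcp',rk(manip.state()['tool_pos']))
plan([.4875,.151,.0765],13.2)
E
```

```text
held rim far [81.5 33.4] expected x~+78, y centre+8.5
rb2 rim far [ 77.6 101.4] rb1 rim far [ 80.7 140.8]
wall far in [101.8 150.5] stop L far [ 82.8 -69.2]
lip far [  97.5 -171.8] lip near [ -94.6 -175.8]
held body right y [69.   8.7]
tcp [ 5.  26.7]
t 7.8 pos [0.4878 0.1494 0.209 ] yaw 12.93 F [-0.7 -0.2 -3.4] w 0.411
shift mm [  0.4  -1.6 132.5] rot [-0.05  0.12 -0.27] rows>= 3.0
```

move_arm(
  rows=[
    {"tx": 0,"ty": 0,"tz": 0.02,"ax": 0,"ay": 0,"az": -0.3,"jaw": 255},
    {"tx": 0,"ty": 0,"tz": 0.025,"ax": 0,"ay": 0,"az": 0,"jaw": 255},
    {"tx": 0,"ty": 0,"tz": 0.025,"ax": 0,"ay": 0,"az": 0,"jaw": 255},
    {"tx": 0,"ty": 0,"tz": 0.02,"ax": 0,"ay": 0,"az": 0,"jaw": 255},
    {"tx": 0,"ty": 0,"tz": 0.012,"ax": 0,"ay": 0,"az": 0,"jaw": 255},
    {"tx": 0,"ty": 0,"tz": 0,"ax": 0,"ay": 0,"az": 0,"jaw": 255},
    {"tx": 0,"ty": 0,"tz": 0,"ax": 0,"ay": 0,"az": 0,"jaw": 255},
  ],
)

```text
time: 8.5
tool_pos: [0.4902, 0.1476, 0.1071]
tool_rot: [-0.0, 0.994, 0.114, 0.002]
contact_force: [0.3, -0.7, -3.2]
gripper_width: 0.415
```

```bash
python3 - <<'E'
from h import *
plan([.4875,.151,.0765],13.2)
E
```

```text
t 8.5 pos [0.4902 0.1476 0.1071] yaw 13.05 F [ 0.3 -0.7 -3.2] w 0.415
shift mm [-2.  -3.9 30.6] rot [ 0.02 -0.24 -0.15] rows>= 1.0
```

move_arm(
  rows=[
    {"tx": -0.001,"ty": -0.001,"tz": 0.012,"ax": 0,"ay": -0.2,"az": 0,"jaw": 255},
    {"tx": -0.001,"ty": -0.001,"tz": 0.01,"ax": 0,"ay": 0,"az": 0,"jaw": 255},
    {"tx": 0,"ty": 0,"tz": 0.004,"ax": 0,"ay": 0,"az": 0,"jaw": 255},
    {"tx": 0,"ty": 0,"tz": 0,"ax": 0,"ay": 0,"az": 0,"jaw": 255},
    {"tx": 0,"ty": 0,"tz": 0,"ax": 0,"ay": 0,"az": 0,"jaw": 255},
  ],
)

```text
time: 9.0
tool_pos: [0.49, 0.1496, 0.0822]
tool_rot: [0.0, 0.994, 0.114, 0.003]
contact_force: [-0.1, 0.1, -3.7]
gripper_width: 0.413
```

```bash
python3 - <<'E'
from h import *
plan([.4875,.151,.0755],13.2)
E
```

```text
t 9.0 pos [0.49   0.1496 0.0822] yaw 13.05 F [-0.1  0.1 -3.7] w 0.413
shift mm [-2.1 -1.9  6.7] rot [ 0.05 -0.35 -0.15] rows>= 1.0
```

move_arm(
  rows=[
    {"tx": -0.001,"ty": 0,"tz": 0.003,"ax": 0,"ay": -0.2,"az": 0,"jaw": 255},
    {"tx": 0,"ty": 0,"tz": 0.003,"ax": 0,"ay": 0,"az": 0,"jaw": 255},
    {"tx": 0,"ty": 0,"tz": 0.001,"ax": 0,"ay": 0,"az": 0,"jaw": 255},
    {"tx": 0,"ty": 0,"tz": 0,"ax": 0,"ay": 0,"az": 0,"jaw": 255},
  ],
)

```text
time: 9.4
tool_pos: [0.4897, 0.1495, 0.0759]
tool_rot: [0.0, 0.994, 0.114, 0.002]
contact_force: [0.6, -0.0, -2.1]
gripper_width: 0.417
```

move_arm(
  rows=[
    {"tx": 0,"ty": 0,"tz": 0.001,"ax": 0,"ay": 0,"az": 0,"jaw": 255},
    {"tx": 0,"ty": 0,"tz": 0,"ax": 0,"ay": 0,"az": 0,"jaw": 255},
  ],
)

```text
time: 9.6
tool_pos: [0.4902, 0.1496, 0.076]
tool_rot: [0.0, 0.994, 0.114, 0.002]
contact_force: [-0.1, -0.6, -4.0]
gripper_width: 0.417
```

move_arm(
  rows=[
    {"tx": 0,"ty": 0,"tz": 0,"ax": 0,"ay": 0,"az": 0,"jaw": 140},
    {"tx": 0,"ty": 0,"tz": 0,"ax": 0,"ay": 0,"az": 0,"jaw": 130},
    {"tx": 0,"ty": 0,"tz": 0,"ax": 0,"ay": 0,"az": 0,"jaw": 120},
    {"tx": 0,"ty": 0,"tz": 0,"ax": 0,"ay": 0,"az": 0,"jaw": 110},
    {"tx": 0,"ty": 0,"tz": 0,"ax": 0,"ay": 0,"az": 0,"jaw": 110},
  ],
)

```text
time: 10.1
tool_pos: [0.4921, 0.1498, 0.0776]
tool_rot: [0.0, 0.994, 0.114, 0.005]
contact_force: [0.1, 0.4, -0.1]
gripper_width: 0.567
```

```bash
python3 - <<'E'
from h import *
plan([.4895,.1495,.25],13.2)
grab('wrist','wrist8')
E
```

```text
t 10.1 pos [0.4921 0.1498 0.0776] yaw 13.05 F [ 0.1  0.4 -0.1] w 0.567
shift mm [  -1.    -0.  -172.4] rot [ 0.08 -0.55 -0.15] rows>= 4.0
```

View pics/wrist8.png

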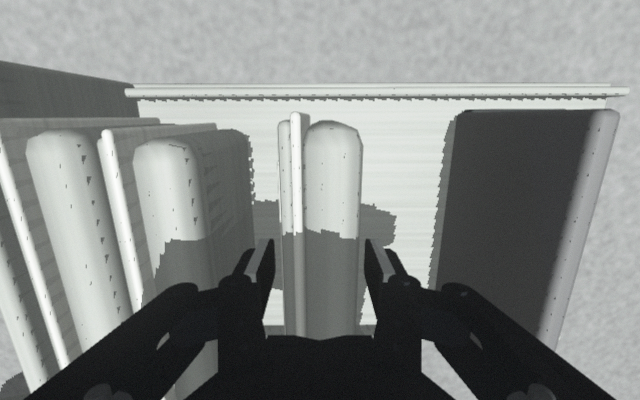

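The box stands free between the pads. Rising straight up.

move_arm(
  rows=[
    {"tx": 0,"ty": 0,"tz": -0.015,"ax": 0,"ay": -0.3,"az": 0,"jaw": 110},
    {"tx": 0,"ty": 0,"tz": -0.025,"ax": 0,"ay": 0,"az": 0,"jaw": 110},
    {"tx": 0,"ty": 0,"tz": -0.03,"ax": 0,"ay": 0,"az": 0,"jaw": 110},
    {"tx": 0,"ty": 0,"tz": -0.04,"ax": 0,"ay": 0,"az": 0,"jaw": 110},
    {"tx": 0,"ty": 0,"tz": -0.04,"ax": 0,"ay": 0,"az": 0,"jaw": 255},
    {"tx": 0,"ty": 0,"tz": -0.03,"ax": 0,"ay": 0,"az": 0,"jaw": 255},
    {"tx": 0,"ty": 0,"tz": 0,"ax": 0,"ay": 0,"az": 0,"jaw": 255},
    {"tx": 0,"ty": 0,"tz": 0,"ax": 0,"ay": 0,"az": 0,"jaw": 255},
  ],
)

```text
time: 10.95
tool_pos: [0.4897, 0.1497, 0.262]
tool_rot: [0.001, 0.994, 0.114, -0.0]
contact_force: [-0.3, 0.2, -0.8]
gripper_width: -0.002
```

```bash
python3 - <<'E'
from h import *
x=np.array([np.cos(np.radians(13.2)),np.sin(np.radians(13.2))]);y=np.array([-x[1],x[0]])
T=lambda rx,ry:(.504+rx)*x+(.0073+ry)*y
print(T(0,-.13))
plan([*T(0,-.13),.25],13.2)
grab('wrist','wrist9')
E
```

```text
[ 0.51870242 -0.00436929]
t 10.95 pos [0.4897 0.1497 0.262 ] yaw 13.05 F [-0.3  0.2 -0.8] w -0.002
shift mm [ -6.5 156.6  12.2] rot [ 0.06  0.03 -0.15] rows>= 4.0
```

View pics/wrist9.png

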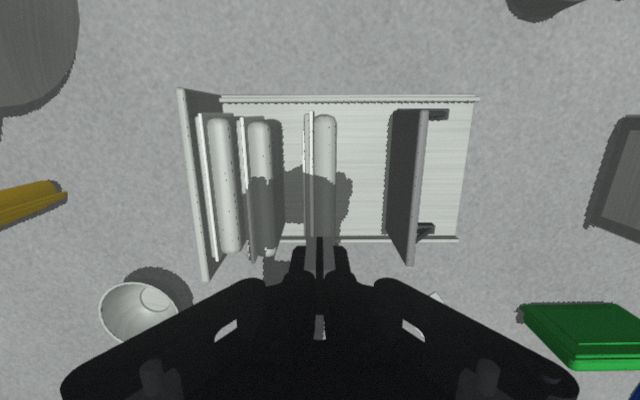

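move_arm(
  rows=[
    {"tx": -0.001,"ty": 0.03,"tz": 0,"ax": 0,"ay": 0,"az": 0,"jaw": 255},
    {"tx": -0.001,"ty": 0.035,"tz": 0,"ax": 0,"ay": 0,"az": 0,"jaw": 255},
    {"tx": -0.002,"ty": 0.035,"tz": 0,"ax": 0,"ay": 0,"az": 0,"jaw": 255},
    {"tx": -0.002,"ty": 0.035,"tz": 0,"ax": 0,"ay": 0,"az": 0,"jaw": 255},
    {"tx": -0.001,"ty": 0.02,"tz": 0,"ax": 0,"ay": 0,"az": 0,"jaw": 255},
    {"tx": 0,"ty": 0.005,"tz": 0,"ax": 0,"ay": 0,"az": 0,"jaw": 255},
    {"tx": 0,"ty": 0,"tz": 0,"ax": 0,"ay": 0,"az": 0,"jaw": 255},
    {"tx": 0,"ty": 0,"tz": 0,"ax": 0,"ay": 0,"az": 0,"jaw": 255},
  ],
)

```text
time: 11.8
tool_pos: [0.5139, -0.0111, 0.2454]
tool_rot: [-0.003, 0.993, 0.115, -0.012]
contact_force: [-1.1, -0.3, 0.0]
gripper_width: -0.002
```

```bash
cat >> h.py <<'E'
rx_=np.array([np.cos(np.radians(13.2)),np.sin(np.radians(13.2))]);ry_=np.array([-rx_[1],rx_[0]])
def T(a,b): return (.504+a)*rx_+(.0073+b)*ry_
def rk(X): return np.round([(X[:2]@rx_-.504)*1000,(X[:2]@ry_-.0073)*1000],1)
E
python3 - <<'E'
from h import *
plan([*T(0,-.135),.075],13.2); print(rk(manip.state()['tool_pos']))
grab('wrist','wrist10')
E
```

```text
t 11.8 pos [ 0.5139 -0.0111  0.2454] yaw 13.23 F [-1.1 -0.3  0. ] w -0.002
shift mm [ 10.2   1.  170.3] rot [-0.47  1.33  0.03] rows>= 4.0
[  -6.2 -135.4]
```

View pics/wrist10.png

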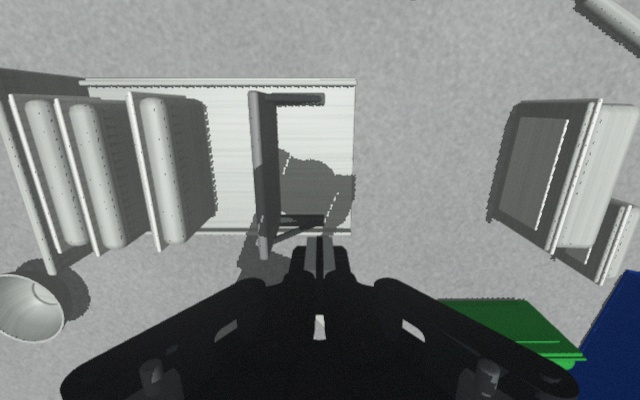

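The view from behind the stop shows all three boxes upright at left (added box rim from (129,93) to (161,250)) and the stop top at (258,170). I'll check its place with these two wrist views.

```bash
python3 - <<'E'
from h import *
A=load('wrist9');B=load('wrist10')
for n,p,q in [('mb rim far',(309,113),(129.5,93)),('mb rim near',None,(161,250)),('stop outer far',(428,111),(262,92))]:
    if p: X,e=tri(A,p,B,q); print(n,rk(X),X[2].round(4),e.round(4))
    print('  z.118',rk(onz(B,*q,.118)))
E
```

```text
mb rim far [81.3 35.5] 0.1137 0.0009
  z.118 [81.6 32.8]
  z.118 [-73.3  31.3]
stop outer far [ 82.7 -82.5] 0.1074 0.0005
  z.118 [ 82.4 -84.6]
```

move_arm(
  rows=[
    {"tx": 0.004,"ty": 0,"tz": 0.015,"ax": -0.2,"ay": 0.6,"az": 0,"jaw": 255},
    {"tx": 0.004,"ty": 0,"tz": 0.02,"ax": -0.2,"ay": 0.6,"az": 0,"jaw": 255},
    {"tx": 0.001,"ty": 0,"tz": 0.025,"ax": 0,"ay": 0,"az": 0,"jaw": 255},
    {"tx": 0,"ty": 0,"tz": 0.025,"ax": 0,"ay": 0,"az": 0,"jaw": 255},
    {"tx": 0,"ty": 0,"tz": 0,"ax": 0,"ay": 0,"az": 0,"jaw": 255},
    {"tx": 0,"ty": 0,"tz": 0,"ax": 0,"ay": 0,"az": 0,"jaw": 255},
  ],
)

```text
time: 12.45
tool_pos: [0.5227, -0.0019, 0.1597]
tool_rot: [-0.001, 0.993, 0.12, 0.001]
contact_force: [1.0, -0.2, -0.4]
gripper_width: 0.0
```

```bash
python3 - <<'E'
from h import *
plan([*T(0,-.135),.075],13.2); print(rk(manip.state()['tool_pos']))
E
```

```text
t 12.45 pos [ 0.5227 -0.0019  0.1597] yaw 13.81 F [ 1.  -0.2 -0.4] w 0.0
shift mm [-4.7  6.5 84.7] rot [-0.06 -0.14  0.61] rows>= 2.0
[   4.5 -128.5]
```

move_arm(
  rows=[
    {"tx": -0.002,"ty": 0.004,"tz": 0.015,"ax": 0,"ay": 0,"az": 0.3,"jaw": 255},
    {"tx": -0.002,"ty": 0.002,"tz": 0.02,"ax": 0,"ay": 0,"az": 0.3,"jaw": 255},
    {"tx": 0,"ty": 0,"tz": 0.02,"ax": 0,"ay": 0,"az": 0,"jaw": 255},
    {"tx": 0,"ty": 0,"tz": 0.02,"ax": 0,"ay": 0,"az": 0,"jaw": 255},
    {"tx": 0,"ty": 0,"tz": 0.006,"ax": 0,"ay": 0,"az": 0,"jaw": 255},
    {"tx": 0,"ty": 0,"tz": 0,"ax": 0,"ay": 0,"az": 0,"jaw": 255},
    {"tx": 0,"ty": 0,"tz": 0,"ax": 0,"ay": 0,"az": 0,"jaw": 255},
  ],
)

```text
time: 13.15
tool_pos: [0.5256, -0.0095, 0.0823]
tool_rot: [0.001, 0.993, 0.115, 0.008]
contact_force: [0.6, 0.5, -0.2]
gripper_width: 0.007
```

```bash
python3 - <<'E'
from h import *
plan([*T(0,-.135),.075],13.2); print(rk(manip.state()['tool_pos']))
grab('wrist','wrist11')
E
```

```text
t 13.15 pos [ 0.5256 -0.0095  0.0823] yaw 13.25 F [ 0.6  0.5 -0.2] w 0.007
shift mm [-5.7 -1.6  7.2] rot [ 0.26 -0.88  0.04] rows>= 1.0
[   5.6 -136.5]
```

View pics/wrist11.png

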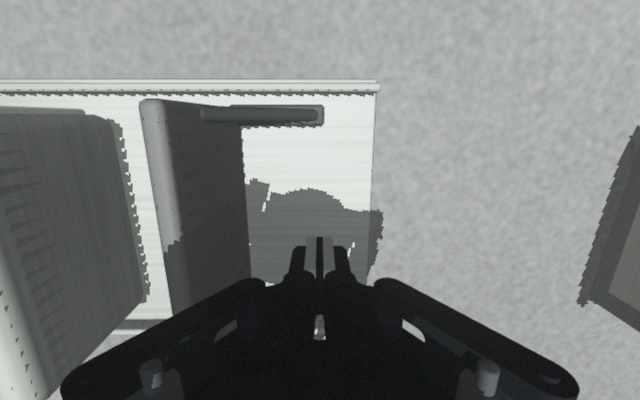

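move_arm(
  rows=[
    {"tx": -0.003,"ty": -0.01,"tz": 0,"ax": 0.1,"ay": -0.5,"az": 0,"jaw": 255},
    {"tx": -0.003,"ty": -0.01,"tz": 0,"ax": 0.1,"ay": -0.4,"az": 0,"jaw": 255},
    {"tx": 0,"ty": -0.01,"tz": 0,"ax": 0,"ay": 0,"az": 0,"jaw": 255},
    {"tx": 0,"ty": -0.005,"tz": 0,"ax": 0,"ay": 0,"az": 0,"jaw": 255},
    {"tx": 0,"ty": -0.005,"tz": 0,"ax": 0,"ay": 0,"az": 0,"jaw": 255},
  ],
)

```text
time: 13.7
tool_pos: [0.5117, 0.0312, 0.086]
tool_rot: [0.001, 0.993, 0.115, 0.002]
contact_force: [-0.4, -0.8, -0.3]
gripper_width: 0.002
```

```bash
python3 - <<'E'
from h import *
plan([*T(0,0),.082],13.2); print(rk(manip.state()['tool_pos']))
E
```

```text
t 13.7 pos [0.5117 0.0312 0.086 ] yaw 13.24 F [-0.4 -0.8 -0.3] w 0.002
shift mm [ -1.3 -93.8   3.7] rot [ 0.16 -0.26  0.04] rows>= 2.0
[  1.3 -93.8]
```

move_arm(
  rows=[
    {"tx": 0,"ty": -0.006,"tz": 0,"ax": 0,"ay": 0,"az": 0,"jaw": 255},
    {"tx": 0,"ty": -0.006,"tz": 0,"ax": 0,"ay": 0,"az": 0,"jaw": 255},
    {"tx": 0,"ty": -0.008,"tz": 0,"ax": 0,"ay": 0,"az": 0,"jaw": 255},
    {"tx": 0,"ty": -0.008,"tz": 0,"ax": 0,"ay": 0,"az": 0,"jaw": 255},
  ],
)

```text
time: 14.1
tool_pos: [0.5052, 0.0589, 0.086]
tool_rot: [0.003, 0.993, 0.115, 0.003]
contact_force: [0.6, -2.5, 0.4]
gripper_width: 0.001
```

```bash
python3 - <<'E'
from h import *
plan([*T(0,0),.082],13.2); print(rk(manip.state()['tool_pos']))
grab('wrist','wrist12')
grab('side','side2')
c=load('side2')['color'][:,:,::-1]; cv2.imwrite('pics/side2z.png',cv2.resize(c[120:280,220:440],None,fx=3.5,fy=3.5,interpolation=cv2.INTER_CUBIC))
E
```

```text
t 14.1 pos [0.5052 0.0589 0.086 ] yaw 13.24 F [ 0.6 -2.5  0.4] w 0.001
shift mm [ -1.3 -65.3   3.6] rot [ 0.39 -0.27  0.04] rows>= 2.0
[  1.3 -65.3]
```

View pics/wrist12.png

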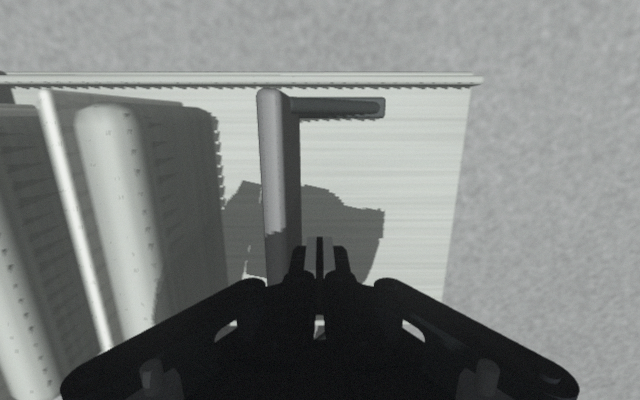

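View pics/side2z.png

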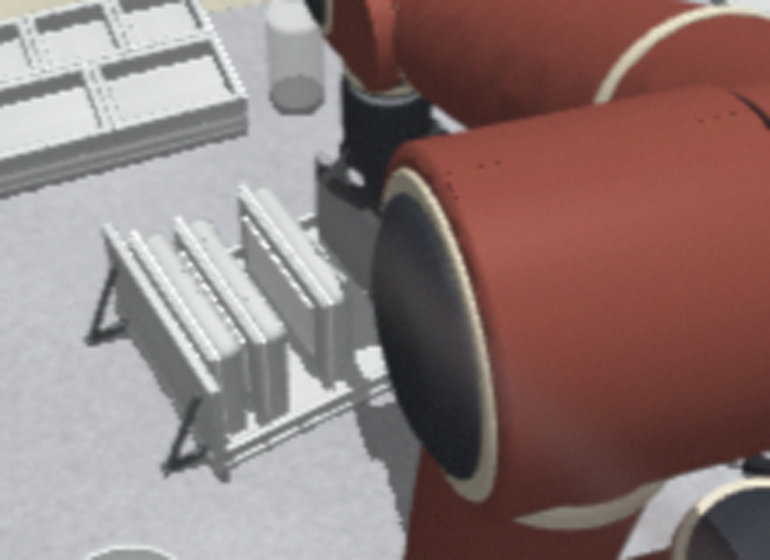

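The fingers touch the stop's middle behind its plate (290,260), and the three boxes are upright. Pushing on.

move_arm(
  rows=[
    {"tx": 0,"ty": -0.008,"tz": 0,"ax": 0,"ay": 0,"az": 0,"jaw": 255},
    {"tx": 0,"ty": -0.008,"tz": 0,"ax": 0,"ay": 0,"az": 0,"jaw": 255},
    {"tx": 0,"ty": -0.008,"tz": 0,"ax": 0,"ay": 0,"az": 0,"jaw": 255},
    {"tx": 0,"ty": -0.008,"tz": 0,"ax": 0,"ay": 0,"az": 0,"jaw": 255},
  ],
)

```text
time: 14.6
tool_pos: [0.4974, 0.0922, 0.086]
tool_rot: [0.003, 0.993, 0.115, 0.003]
contact_force: [1.7, -2.5, -0.2]
gripper_width: -0.002
```

```bash
python3 - <<'E'
from h import *
plan([*T(0,0),.085],13.2); print(rk(manip.state()['tool_pos']))
grab('wrist','wrist13')
B=load('wrist13')
E
```

```text
t 14.6 pos [0.4974 0.0922 0.086 ] yaw 13.24 F [ 1.7 -2.5 -0.2] w -0.002
shift mm [ -1.3 -31.1   0.8] rot [ 0.39 -0.27  0.04] rows>= 1.0
[  1.3 -31.1]
```

View pics/wrist13.png

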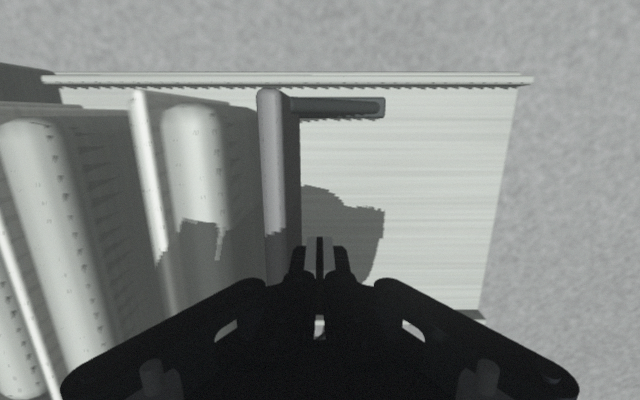

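The stop rides with the fingers, with about 10 mm left to the added box. Going on more slowly.

move_arm(
  rows=[
    {"tx": 0,"ty": -0.006,"tz": 0,"ax": 0,"ay": 0,"az": 0,"jaw": 255},
    {"tx": 0,"ty": -0.006,"tz": 0,"ax": 0,"ay": 0,"az": 0,"jaw": 255},
    {"tx": 0,"ty": -0.006,"tz": 0,"ax": 0,"ay": 0,"az": 0,"jaw": 255},
    {"tx": 0,"ty": -0.006,"tz": 0,"ax": 0,"ay": 0,"az": 0,"jaw": 255},
  ],
)

```text
time: 15.05
tool_pos: [0.4912, 0.118, 0.0858]
tool_rot: [0.003, 0.993, 0.116, 0.003]
contact_force: [1.3, -5.1, 1.2]
gripper_width: -0.002
```

```bash
python3 - <<'E'
from h import *
plan([*T(0,0),.085],13.2); print(rk(manip.state()['tool_pos']))
grab('wrist','wrist14')
grab('side','side3')
c=load('side3')['color'][:,:,::-1]; cv2.imwrite('pics/side3z.png',cv2.resize(c[120:280,220:440],None,fx=3.5,fy=3.5,interpolation=cv2.INTER_CUBIC))
print(rk(onz(load('wrist14'),258,92,.118)))
E
```

```text
t 15.05 pos [0.4912 0.118  0.0858] yaw 13.29 F [ 1.3 -5.1  1.2] w -0.002
shift mm [-1.2 -4.6  0.8] rot [ 0.4  -0.27  0.09] rows>= 1.0
[ 1.2 -4.6]
[82.1 17.5]
```

View pics/wrist14.png

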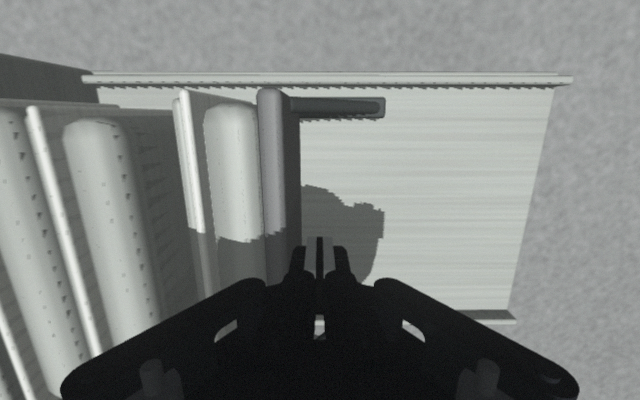

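View pics/side3z.png

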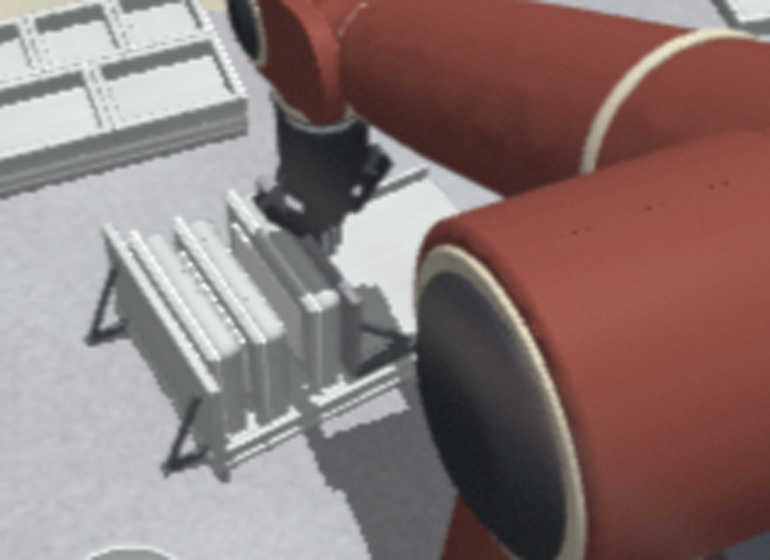

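The box now slides ahead of the stop, upright, and the gripper clears the tops. About 20 mm remain.

move_arm(
  rows=[
    {"tx": 0,"ty": -0.004,"tz": 0,"ax": 0,"ay": 0,"az": 0,"jaw": 255},
    {"tx": 0,"ty": -0.004,"tz": 0,"ax": 0,"ay": 0,"az": 0,"jaw": 255},
    {"tx": 0,"ty": -0.004,"tz": 0,"ax": 0,"ay": 0,"az": 0,"jaw": 255},
  ],
)

```text
time: 15.45
tool_pos: [0.4884, 0.13, 0.0858]
tool_rot: [0.003, 0.993, 0.116, 0.003]
contact_force: [1.6, -4.7, 1.1]
gripper_width: 0.0
```

move_arm(
  rows=[
    {"tx": 0,"ty": -0.003,"tz": 0,"ax": 0,"ay": 0,"az": 0,"jaw": 255},
    {"tx": 0,"ty": -0.003,"tz": 0,"ax": 0,"ay": 0,"az": 0,"jaw": 255},
  ],
)

```text
time: 15.65
tool_pos: [0.487, 0.1361, 0.0858]
tool_rot: [0.004, 0.993, 0.116, 0.003]
contact_force: [0.3, -5.0, 1.3]
gripper_width: 0.002
```

```bash
python3 - <<'E'
from h import *
plan([*T(0,0),.085],13.2); print(rk(manip.state()['tool_pos']))
grab('wrist','wrist15')
E
```

```text
t 15.65 pos [0.487  0.1361 0.0858] yaw 13.28 F [ 0.3 -5.   1.3] w 0.002
shift mm [-1.2 14.   0.9] rot [ 0.46 -0.26  0.08] rows>= 1.0
[ 1.2 14. ]
```

View pics/wrist15.png

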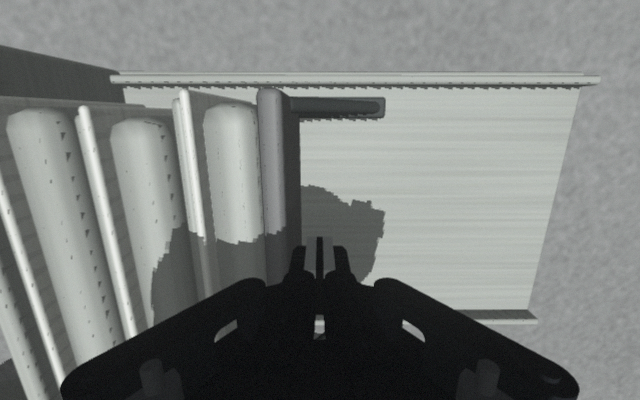

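move_arm(
  rows=[
    {"tx": 0,"ty": -0.002,"tz": 0,"ax": 0,"ay": 0,"az": 0,"jaw": 255},
    {"tx": 0,"ty": -0.002,"tz": 0,"ax": 0,"ay": 0,"az": 0,"jaw": 255},
  ],
)

```text
time: 15.9
tool_pos: [0.486, 0.1402, 0.0858]
tool_rot: [0.004, 0.993, 0.116, 0.003]
contact_force: [0.6, -5.9, 0.0]
gripper_width: -0.003
```

move_arm(
  rows=[
    {"tx": 0,"ty": -0.002,"tz": 0,"ax": 0,"ay": 0,"az": 0,"jaw": 255},
    {"tx": 0,"ty": -0.002,"tz": 0,"ax": 0,"ay": 0,"az": 0,"jaw": 255},
  ],
)

```text
time: 16.1
tool_pos: [0.4854, 0.1429, 0.0859]
tool_rot: [0.006, 0.993, 0.116, 0.003]
contact_force: [2.5, -13.9, 1.7]
gripper_width: 0.0
```

move_arm(
  rows=[
    {"tx": 0,"ty": -0.002,"tz": 0,"ax": 0,"ay": 0,"az": 0,"jaw": 255},
  ],
)

```text
time: 16.2
tool_pos: [0.4854, 0.1427, 0.086]
tool_rot: [0.009, 0.993, 0.116, 0.003]
contact_force: [2.7, -15.4, 0.9]
gripper_width: -0.001
```

```bash
python3 - <<'E'
from h import *
plan([*T(0,0),.085],13.2); print(rk(manip.state()['tool_pos']))
grab('wrist','wrist16')
B=load('wrist16'); c=B['color'][:,:,::-1]
cv2.imwrite('pics/z16.png',cv2.resize(c[60:300,0:320],None,fx=2.5,fy=2.5,interpolation=cv2.INTER_CUBIC))
grab('side','side4')
c=load('side4')['color'][:,:,::-1]; cv2.imwrite('pics/side4z.png',cv2.resize(c[120:280,220:440],None,fx=3.5,fy=3.5,interpolation=cv2.INTER_CUBIC))
E
```

```text
t 16.2 pos [0.4854 0.1427 0.086 ] yaw 13.36 F [  2.7 -15.4   0.9] w -0.001
shift mm [-1.3 20.8  1.3] rot [ 1.04 -0.23  0.15] rows>= 1.0
[ 1.2 20.8]
```

View pics/z16.png

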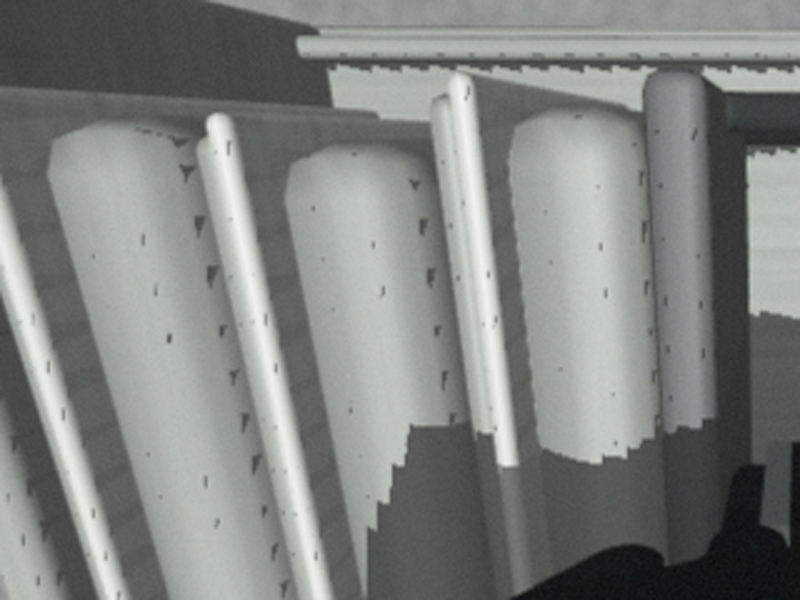

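View pics/side4z.png

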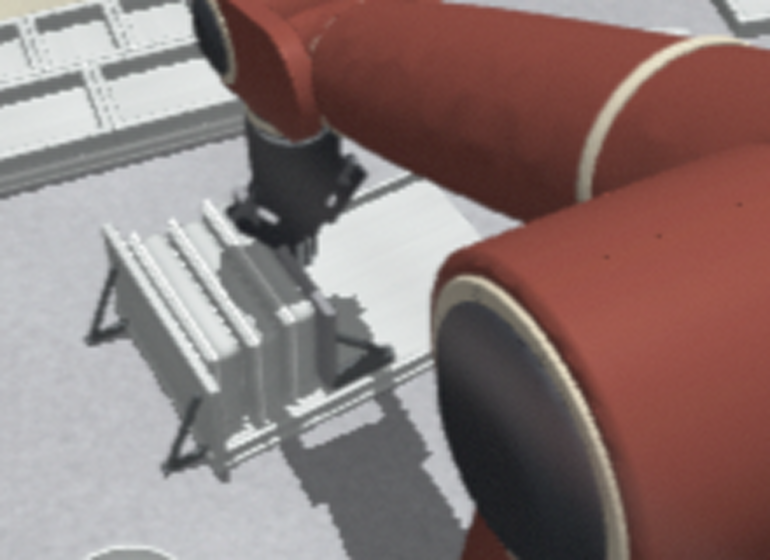

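The row is closed up, the tool has stalled at 15 N, and stop inner face is about 43 mm (value ≈ 0.127). Backing off and lifting away to check.

move_arm(
  rows=[
    {"tx": 0,"ty": 0.006,"tz": 0,"ax": 0.4,"ay": 0,"az": 0,"jaw": 255},
    {"tx": 0,"ty": 0.012,"tz": 0,"ax": 0.4,"ay": 0,"az": 0,"jaw": 255},
    {"tx": 0,"ty": 0.02,"tz": 0,"ax": 0,"ay": 0,"az": 0,"jaw": 255},
    {"tx": 0,"ty": 0.015,"tz": 0,"ax": 0,"ay": 0,"az": 0,"jaw": 255},
    {"tx": 0,"ty": 0.005,"tz": -0.03,"ax": 0,"ay": 0,"az": 0,"jaw": 255},
    {"tx": 0,"ty": 0,"tz": -0.045,"ax": 0,"ay": 0,"az": 0,"jaw": 255},
    {"tx": 0,"ty": 0,"tz": -0.045,"ax": 0,"ay": 0,"az": 0,"jaw": 255},
    {"tx": 0,"ty": 0,"tz": -0.045,"ax": 0,"ay": 0,"az": 0,"jaw": 255},
    {"tx": 0,"ty": 0,"tz": -0.02,"ax": 0,"ay": 0,"az": 0,"jaw": 255},
    {"tx": 0,"ty": 0,"tz": 0,"ax": 0,"ay": 0,"az": 0,"jaw": 255},
    {"tx": 0,"ty": 0,"tz": 0,"ax": 0,"ay": 0,"az": 0,"jaw": 255},
  ],
)

```text
time: 17.4
tool_pos: [0.4949, 0.0911, 0.273]
tool_rot: [-0.013, 0.993, 0.117, -0.002]
contact_force: [0.1, -0.2, -0.5]
gripper_width: -0.002
```

```bash
python3 - <<'E'
from h import *
plan([*T(0,0),.3],13.2); print(rk(manip.state()['tool_pos']))
B=grab('wrist','wrist17')
c=B['color'][:,:,::-1]
cv2.imwrite('pics/z17.png',cv2.resize(c[60:280,100:420],None,fx=2.5,fy=2.5,interpolation=cv2.INTER_CUBIC))
grab('scene','scene2')
c=load('scene2')['color'][:,:,::-1]; cv2.imwrite('pics/scene2z.png',cv2.resize(c[130:260,250:420],None,fx=3.5,fy=3.5,interpolation=cv2.INTER_CUBIC))
E
```

```text
t 17.4 pos [0.4949 0.0911 0.273 ] yaw 13.43 F [ 0.1 -0.2 -0.5] w -0.002
shift mm [  1.5 -32.3 -26.2] rot [-1.46  0.05  0.23] rows>= 1.0
[ -1.4 -31.6]
```

View pics/z17.png

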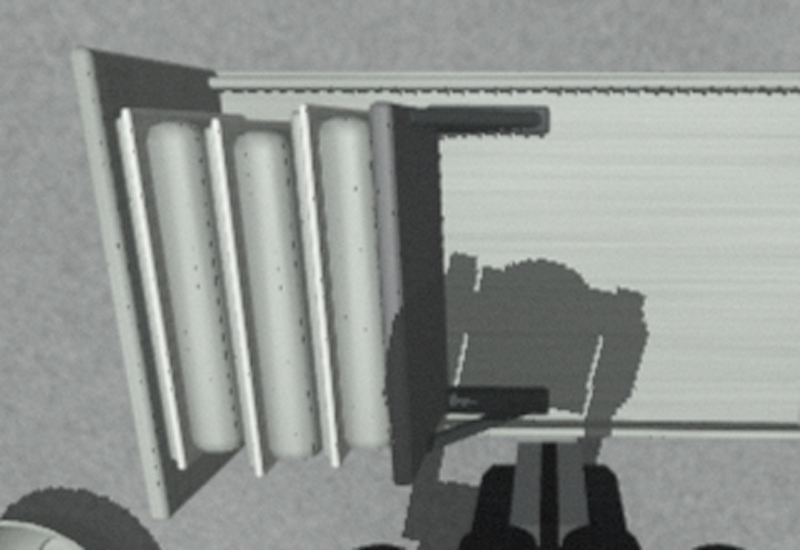

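View pics/scene2z.png

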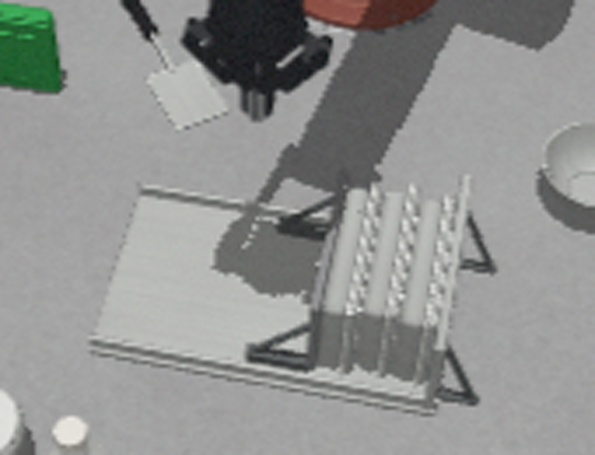

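The row is snug and all three boxes are upright, with the arm clear. One last numeric check.

```bash
python3 - <<'E'
from h import *
B=load('wrist17'); S=load('scene2')
b=lambda x,y:(100+x/2.5,60+y/2.5)
for n,p in [('wall in far',(92,53)),('rb1 rim far',(124,110)),('rb1 rim near',(180,467)),('rb2 rim far',(214,120)),('rb2 rim near',(258,474)),('mb rim far',(302,107)),('mb rim near',(335,464)),('stop in far',(373,104)),('stop in near',(395,483))]:
    print(n,rk(onz(B,*b(*p),.118)))
s=lambda x,y:(250+x/3.5,130+y/3.5)
print(rk(onz(S,*s(313,312),.112)), 'scene: meal body top near-left')
E
```

```text
wall in far [101.5 151. ]
rb1 rim far [ 80.3 141.9]
rb1 rim near [-76.9 142.1]
rb2 rim far [ 76.6 105.9]
rb2 rim near [-79.9 105.9]
mb rim far [81.7 69.9]
mb rim near [-74.2  69.5]
stop in far [82.9 41.4]
stop in near [-83.5  42.3]
[84.9 41.8] scene: meal body top near-left
```

```bash
python3 - <<'E'
from h import *
print(manip.job_done()); print(manip.state()['time'])
E
```

```text
the job is handed in; nothing more can be done
None
the job is handed in; nothing more can be done
```

The thin grey meal box now stands in the rack between the two row boxes and the end stop, and the job is handed in. I gripped it at its top edge, set it on the rack floor at rack y of about 25 mm, and pushed the stop with the closed fingers until they stalled at about 15 N.

My last checks, from the wrist camera before handing in at about 17.5 s:

| Check | Measured | Wanted |
|---|---|---|
| Stop inner face, rack y | 41 to 42 mm (stop value about 0.127) | stop value above 0.115 |
| Spacing of the three lid rims | about 36 mm | one box thickness (36 mm) |
| Meal box centre, rack x, from its rim ends | about +4 mm | within 22 mm of 0 |
| Meal box centre, rack y, from its rim | about 61 mm | 60 mm, within 14 mm |
| Squareness to the rack, from its rim ends | under 0.5° | within 10° |

All three boxes looked upright and the arm was clear. The largest contact force I read was about 15 N. No check failed. The heights from two views came within about 5 mm of the given sizes, except the stop's outer top corner in one later view, which read 107 mm instead of 118 mm.

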